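Gauge the wide sleeve's bore and hang the gauge up set

TASK

Measure the bore of the wider-bored steel sleeve with the telescoping bore gauge: stand the gauge in that sleeve with its collar down on the rim, press the rocker paddle away from the bent lip so that the plungers spring out to the bore, then press the lip-side paddle to lock them and draw the gauge out with that setting kept. Then hang the gauge upright, still locked and set, inside the steel beaker by hooking its bent lip over the rim. Keep the beaker upright where it stands and leave the other things alone.

Things in the scene. Friction and masses are not known exactly. Their poses are not given: they have to be found in the camera images.
- gauge_grip (a point): Bore gauge (loose, about 0.2 kg): point on its axis in the bare upper handle, a grey bar 18 (x) by 14 (y) mm ending 13 mm above this point; the rocker head (44 long in x, 12 wide) reaches 32 mm above it. Axes of all the gauge's points: z along the gauge from nose to rocker, x to the side of the bent lip, y across the two flat grip faces. Starts lying on the rest.
- gauge_seat (a point): Gauge axis at the underside of its steel collar (50 mm diameter, 6 thick), 80 mm below gauge_grip. Comes to the centre of the sleeve's mouth when seated. Below the collar a taper, 35 mm diameter narrowing to 24 at 12 mm below, then a 24 mm nose barrel.
- gauge_nose (a point): Flat end of the gauge's nose, on its axis, 36 mm below gauge_seat.
- rest: Fixed aluminium sloping rest, base 160x70 mm, origin under its middle; x runs from the gauge's head (-x) to its nose. The gauge lies 35 degrees above horizontal, rocker head up and towards the robot, lip on the upper side. Its cheeks (8 mm deep) hold the handle 24 to 52 mm from the collar; beyond that the handle is free at both sides and below. Lift it straight up.
- lip_bend (a point): Underside of the gauge's bent steel lip, 30 mm out along gauge x and 57 mm above gauge_seat (23 below gauge_grip). A flat arm 10 mm wide leaves the handle along x, then bends down into a tongue with its inner face 35.5 mm from the axis; the collar's edge is 25 mm from the axis, so a rim goes between them.
- lip_tip (a point): Lower end of the lip's tongue, 38.5 mm out from the axis and 31 mm above gauge_seat.
- lock_paddle (a point): Centre of the top of the rocker's LOCK paddle, the paddle on the same side as the bent lip (black pad 13x12 mm, 16.5 mm from the rocker's pin). Pressed down about 10 mm (2 to 6 N) it clamps the plungers where they are.
- free_paddle (a point): Centre of the top of the rocker's RELEASE paddle, on the side away from the lip, the same size. Pressed down about 10 mm (2 to 6 N) it frees the plungers, which spring out. At the start this paddle stands up (locked). The rocker stays as it is left; one paddle rises as the other goes down.
- rocker (a joint): Rocker angle on the gauge's head, rad: 0 = locked (lip-side paddle fully down, as at the start), 0.6 = free (other paddle fully down); the plungers are held below about 0.3.
- plunger (a joint): How far each of the two opposite plungers (8 mm pins with round ends, along gauge +x and -x, 22 mm below the collar) stands out of the nose barrel, m: 0 = fully in (as at the start), 0.012 = fully out (48 mm across). Linked so both move alike; sprung outward with about 0.5 N each. In the wide sleeve they meet the bore wall at about 0.008.
- wide_sleeve_mouth (a point): Centre of the top mouth of the wide-bored steel sleeve: 60 mm outside diameter, bore 40 mm, flat rim 60 mm above the bench, bore 50 mm deep. Fixed, on a square dark base plate 84x84x10 mm with four screws. z up.
- narrow_sleeve_mouth (a point): The same for the other sleeve, alike outside but with a bore of only 26 mm (the gauge's taper does not enter it). Not the one to measure. Fixed.
- beaker_rim (a point): Centre of the open top of a plain steel beaker (loose, 0.6 kg): outside diameter 100 mm, wall 3 mm, 120 mm tall, inner floor 4 mm above the bench. z up.
- marker: Bystander: black marker pen lying, 126 long, 15 high mm. Origin at the middle of its underside. Not to be disturbed.
- petri: Bystander: clear petri dish, 61 across, 15 high mm. Origin at the middle of its underside. Not to be disturbed.
- tape_roll: Bystander: roll of yellow tape lying flat, 66 across, 19 high mm. Origin at the middle of its underside. Not to be disturbed.
- vial: Bystander: small clear vial with black cap lying on its side, 58x53x22 mm. Origin at the middle of its underside. Not to be disturbed.
- weigh_dish: Bystander: white shallow weighing dish, 60x70x12 mm. Origin at the middle of its underside. Not to be disturbed.
- bottle_100: Bystander: small glass bottle with a red screw cap, 56 across, 109 tall mm. Origin at the middle of its underside. Not to be disturbed.
There are look-alikes about, which are no part of the job. What is shaped like the part that bears gauge_grip but pink or turquoise is not meant.

How it is judged:
On the way, in this order (a step that is already met when the one before it is completed fails the run):
1. the gauge stands upright in the wide sleeve, collar down on the rim, plungers still in (distance between gauge_seat and wide_sleeve_mouth below 0.006 m and angle between gauge_seat's own z axis and vertical below 0.1 rad and value of joint plunger below 0.002 m), for 0.2 s.
2. in the sleeve the release paddle is down and the plungers have sprung out to the bore (distance between gauge_seat and wide_sleeve_mouth below 0.006 m and angle between gauge_seat's own z axis and vertical below 0.1 rad and value of joint plunger above 0.0068 m and value of joint rocker above 0.4 rad), for 0.2 s.
3. in the sleeve the lock paddle is down with the plungers out (distance between gauge_seat and wide_sleeve_mouth below 0.006 m and angle between gauge_seat's own z axis and vertical below 0.1 rad and value of joint plunger between 0.0068 and 0.0092 m and value of joint rocker below 0.12 rad), for 0.2 s.
4. the gauge is drawn out of the sleeve with its setting kept (value of joint plunger between 0.0068 and 0.0092 m and value of joint rocker below 0.12 rad and z of gauge_nose in the frame of wide_sleeve_mouth above 0.002 m), for 0.1 s.
At the end, for the whole second after the job is handed in: Gauge hangs by its lip on the beaker rim: tongue outside, tip 12 mm or more below the rim, arm within 10 mm of it, nose inside and 8 mm clear of the floor, within 0.3 rad of upright; rocker locked (under 0.12 rad), plungers 6.8 to 9.2 mm out; beaker upright on the bench (value of joint plunger between 0.0068 and 0.0092 m and value of joint rocker below 0.12 rad and angle between gauge_seat's own z axis and vertical below 0.3 rad and horizontal distance between gauge_nose and beaker_rim below 0.046 m and z of gauge_nose in the frame of beaker_rim above -0.108 m and horizontal distance between lip_tip and beaker_rim above 0.05 m and z of lip_tip in the frame of beaker_rim below -0.012 m and z of lip_bend in the frame of beaker_rim below 0.01 m and angle between beaker_rim's own z axis and vertical below 0.1 rad and height (world z) of beaker_rim between 0.115 and 0.125 m); the robot touches nothing.
It fails at once if the beaker is tipped or shoved more than 50 mm (angle between beaker_rim's own z axis and vertical above 0.3 rad or distance of beaker_rim from where it was at the start of the episode above 0.05 m).
It fails at once if a bystander is moved more than 30 mm (distance of any of marker, petri, tape_roll, vial, weigh_dish, bottle_100 from where it was at the start of the episode above 0.03 m).
It also fails if it takes over 64 s, if anything falls off the work surface, if the arm or the gripper's body presses on something with over 40 N, if the wrist force passes 120 N, or if a joint passes its speed limit or range.

ROBOT

A 7-joint arm with a two-finger parallel gripper is mounted at the origin on a cart in front of the work surface, level with it; the furniture and walls round the work are solid. World frame = base frame: x ahead of the robot, y to its left, z up, the work surface at z = 0. Lengths are in m, angles in rad, forces in N, time in s.
With the tool pointing down it reaches from about 0.425 to 0.95 m from the base axis. Payload 4.7 kg.
Tool frame: the origin (TCP) lies midway between the tips of the shut fingers; the grasp point (between the pads) lies 19 mm behind it; x points along the fingers, z is the direction in which the jaws open and shut, and the axes are right-handed (so a half turn about x gives the same grasp; the last joint's range is limited). The gripper opens to 85 mm and grips with 20 to 120 N. Pads are 22 mm wide; open, the fingers measure 114 mm over their backs; the gripper's body (76 mm by 85 mm) begins 54 mm behind the grasp point. The pads swing forward as they close: fully open they stand 13 mm farther back than shut.
Start: joints at [1.144, 0.469, -0.049, 1.532, 0.024, 1.141, -0.082], TCP at [0.262, -0.622, 0.231] pointing down, gripper open.
Joint ranges: [-2.59, 2.59], [-0.33, 1.99], [-1.39, 1.29], [0.1, 2.45], [-1.04, 4.18], [0.21, 1.99], [-2.66, 2.66]. Speed limits (rad/s): [2.57, 2.57, 3.14, 3.14, 3.14, 3.14, 3.14].

INTERFACE

Orientations are given as a rotation vector (axis times angle).
In Python, from cell import bot gives the robot as it stands.
- The arm moves only by the tool drive_tool, never from a script. Its argument "rows" is a list of rows, each a list of 3 entries, a list of its own where there are three numbers: the closure, from 0 (fully open) to 1 (shut), then the shift along the tool's x, y, z in cm, then the turn about the tool's x in rad. In form: [[claw, [x, y, z], twist], ...]. A call has 1 to 20 rows; each row shifts and turns the commanded pose from where the row before left it, along the tool's axes as they then stand; what a row does not reach is not made up. A row lasts 1/8 s, in which the tool goes at most 62.5 mm and 10.7 degrees, less where a joint would pass 70% of its speed; a pose out of reach is approached as far as the arm can. A call is refused whole if a number of a shift passes 6.25 or a number of a turn 0.188, either way. A call with a gripper value outside its range is refused whole. The fingers move at their own pace and stop on an object; "force" is the grip in N (left out, the last holds). Time passes only in rows, so rows that do not move let the fingers close. It gives the time, the measured TCP pose, the force and the opening at its end, in the units of the state.
- bot.get_obs(): the state, without advancing time (a new reading comes with each control period).
- bot.snapshot(name): name is "side" or "top"; returns a dict with "image" (420x560x3 uint8, red, green, blue), "camera_matrix" (3x3 intrinsics, pixels), "distortion" ([k1, k2, p1, p2, k3] as OpenCV has them; the pictures are not rectified), "origin" and "attitude" of the camera in the world. Camera axes: x right, y down, z forward; pixel columns grow to the right and rows downward; lengths in m; the calibration is good to about 2 mm. A picture is of the moment at which its call begins. There is no depth.
- bot.job_done(): hands the job in, once; it reports no verdict.
Trained networks look in the newest picture that a camera, given by its name, has taken for a name from the list of things; names that differ only in an ending like _2 or _b are one class to them, and where a whole thing is asked for, a point or a joint stands for the part that bears it (a point fixed in the world has none). Each returns a list of dicts, best first, with "p" (0 to 1); they miss things now and then, are a little off and sometimes report something else, mostly with a low value. They report only what shows in the picture. A call takes as long as a camera call. They do not tell look-alikes from the thing itself.
- bot.recognise(camera, query): "bbox" ([left, top, width, height] in pixels, round what is visible of it).
- bot.place_of(camera, query): "xy" ([column, row] in pixels: a listed point, or the origin of a listed thing).
The state is a dict: "time": time; "qpos": joint angles; "dq": joint speeds; "joint_torque": joint torques, N m; "position": TCP position; "orientation": TCP orientation; "ft_force": force on the tool from outside, world axes, zero at the start; "torque": the same for the moment, N m; "opening": finger opening in m.
Only numpy, scipy, OpenCV 4.12 (cv2) and the standard library are available. Lean on these libraries where they do the work, as an engineer would, in place of code of your own. Each camera call takes 0.05 s, during which the arm holds its last target. There are 200 camera calls.

## Working session

There is one attempt and no reset: what is moved stays moved. The work goes in short steps, Python scripts to look and compute and a tool call to move; the robot and the scene stay as the last step left them, time stands still between calls to the robot, and variables do not carry over. Pictures are saved under pics/ and viewed, about 8 in all and at most 12, crops included, and the job is handed in when it is done.

Besides the shell and the picture viewer there is one more tool, called after "Emit:" as name(argument=value, ...), one argument or row to a line, values as JSON. drive_tool: Moves the arm, as the interface text tells. Its arguments: {"type":"object","properties":{"rows":{"type":"array"},"force":{"type":"number"}},"required":["rows"]}

```bash
ls; mkdir -p pics; cat > h.py <<'E'
import numpy as np, cv2
from cell import bot
from scipy.spatial.transform import Rotation as R
def rot(a):
    a=np.array(a,float)
    if a.shape==(3,3): return a
    return R.from_rotvec(a).as_matrix() if a.size==3 else R.from_quat(a).as_matrix()
def ray(s,uv):
    p=cv2.undistortPoints(np.array([[uv]],float),np.array(s["camera_matrix"],float),np.array(s["distortion"],float))[0,0]
    d=rot(s["attitude"])@np.array([p[0],p[1],1]); return np.array(s["origin"],float),d/np.linalg.norm(d)
def onz(s,uv,z):
    o,d=ray(s,uv); return o+d*(z-o[2])/d[2]
def tri(s1,u1,s2,u2):
    o1,d1=ray(s1,u1);o2,d2=ray(s2,u2)
    A=np.stack([d1,-d2],1); t=np.linalg.lstsq(A,o2-o1,rcond=None)[0]
    a=o1+t[0]*d1;b=o2+t[1]*d2
    return (a+b)/2,np.linalg.norm(a-b)
def proj(s,P):
    Rm=rot(s["attitude"]); P=np.atleast_2d(np.array(P,float))
    rv=cv2.Rodrigues(Rm.T)[0]; t=-Rm.T@np.array(s["origin"],float)
    return cv2.projectPoints(P,rv,t,np.array(s["camera_matrix"],float),np.array(s["distortion"],float))[0][:,0]
def save(im,n): cv2.imwrite("pics/"+n,cv2.cvtColor(np.ascontiguousarray(im),cv2.COLOR_RGB2BGR))
E
python3 - <<'E'
from h import *
o=bot.get_obs(); print({k:np.round(v,3) for k,v in o.items()})
S={c:bot.snapshot(c) for c in("side","top")}
for c,s in S.items():
    print(c,s["origin"],s["attitude"],np.round(s["camera_matrix"],1).tolist())
save(np.hstack([S["side"]["image"],S["top"]["image"]])[:, :],"a0.png")
save(S["side"]["image"],"side0.png");save(S["top"]["image"],"top0.png")
for q in "gauge_grip gauge_seat gauge_nose rest lip_bend lip_tip lock_paddle free_paddle wide_sleeve_mouth narrow_sleeve_mouth beaker_rim marker petri tape_roll vial weigh_dish bottle_100".split():
    print(q,[(c,[(np.round(d["xy"]).tolist(),round(d["p"],2)) for d in bot.place_of(c,q)[:4]]) for c in S])
E
```

```text
pics
{'time': np.float64(0.0), 'qpos': array([ 1.144,  0.469, -0.049,  1.534,  0.024,  1.141, -0.082]), 'dq': array([ 0.002, -0.001, -0.002, -0.   , -0.001,  0.   , -0.001]), 'joint_torque': array([-0.0000e+00, -5.1031e+01, -4.7000e-02, -2.3772e+01,  1.1000e-02,
        8.0000e-03,  0.0000e+00]), 'position': array([ 0.261, -0.622,  0.23 ]), 'orientation': array([ 0.912,  1.373, -0.911]), 'ft_force': array([ 0.537,  0.114, -0.59 ]), 'torque': array([-0.051, -0.043,  0.02 ]), 'opening': np.float64(0.085)}
side [0.45088432 0.91264923 0.80964677] [-0.02425565  2.81372935 -1.35158358] [[399.0, 0.0, 277.4], [0.0, 399.0, 210.5], [0.0, 0.0, 1.0]]
top [0.35369362 0.05406773 1.18338308] [-2.18667349  2.14057094 -0.14031629] [[433.4, 0.0, 272.7], [0.0, 433.4, 208.8], [0.0, 0.0, 1.0]]
gauge_grip [('side', [([332.0, 220.0], 0.96), ([307.0, 310.0], 0.77), ([251.0, 294.0], 0.64), ([260.0, 267.0], 0.63)]), ('top', [([201.0, 197.0], 0.71), ([171.0, 248.0], 0.6), ([301.0, 277.0], 0.57)])]
gauge_seat [('side', [([236.0, 286.0], 0.84), ([342.0, 304.0], 0.74), ([300.0, 224.0], 0.61)]), ('top', [([176.0, 
[... 1409 characters left out ...]
[220.0, 259.0], 0.61)]), ('top', [([196.0, 197.0], 0.64), ([249.0, 160.0], 0.59)])]
petri [('side', [([299.0, 190.0], 0.46), ([252.0, 290.0], 0.31), ([262.0, 261.0], 0.3)]), ('top', [([366.0, 248.0], 0.85)])]
tape_roll [('side', [([236.0, 211.0], 0.82), ([237.0, 284.0], 0.32)]), ('top', [([324.0, 167.0], 0.85), ([196.0, 167.0], 0.24)])]
vial [('side', [([301.0, 262.0], 0.49)]), ('top', [([243.0, 242.0], 0.45), ([195.0, 180.0], 0.44)])]
weigh_dish [('side', [([233.0, 233.0], 0.8), ([220.0, 256.0], 0.53)]), ('top', [([195.0, 166.0], 0.69), ([282.0, 164.0], 0.63)])]
bottle_100 [('side', [([238.0, 361.0], 0.56)]), ('top', [([130.0, 186.0], 0.96), ([198.0, 196.0], 0.47), ([198.0, 196.0], 0.26)])]
```

View pics/top0.png

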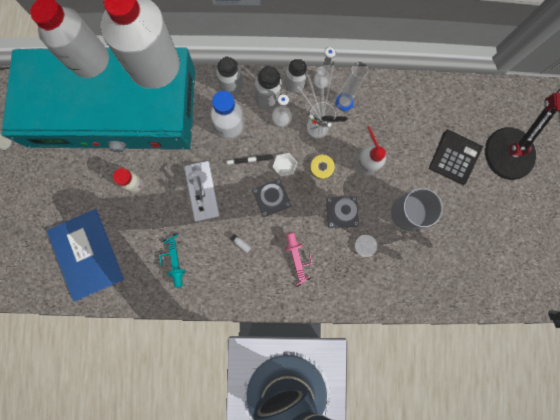

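View pics/side0.png

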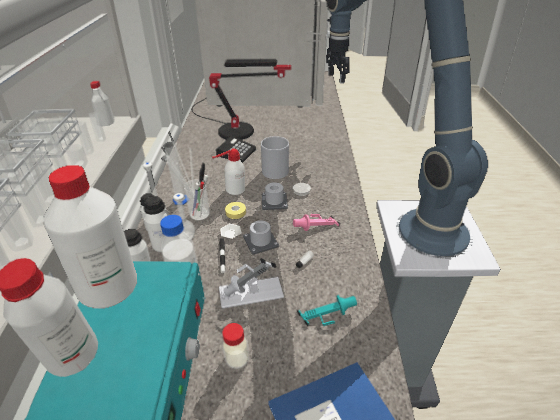

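Top view: three gauges. Grey on the rest at (201,190), turquoise at (173,262) and pink at (298,260); the grey one on the rest fits the description. The sleeves are at (271,195) and (345,210), the beaker is at (420,208). I'll enlarge both areas to confirm.

```bash
python3 - <<'E'
from h import *
T=bot.snapshot("top");S=bot.snapshot("side")
a=cv2.resize(T["image"][150:235,170:300],(780,510),interpolation=cv2.INTER_CUBIC)
b=cv2.resize(T["image"][185:225,250:370],(780,260),interpolation=cv2.INTER_CUBIC)
c=cv2.resize(S["image"][240:310,210:300],(540,420),interpolation=cv2.INTER_CUBIC)
im=np.zeros((600,800,3),np.uint8); im[:340,:520]=cv2.resize(a,(520,340)); im[345:345+250,:750]=cv2.resize(b,(750,250)); im[:340,525:800]=cv2.resize(c,(275,340))[:, :275]
save(im,"crop1.png")
for n,a,b in [("grip",(201,197),(260,267)),("seat",(196,180),(236,286)),("nose",(196,166),(230,288)),("bend",(196,184),(247,267)),("tip",(192,177),(234,274)),("lock",(199,194),(264,260)),("free",(199,209),(274,264)),("wide",(270,192),(261,224)),("narrow",(346,207),(276,186)),("beaker",(424,204),(276,143)),("rest",(204,190),(256,292))]:
    p,e=tri(T,a,S,b); print(n,np.round(p,4),round(e,4))
for n,uv,z in [("marker",(249,160),0),("petri",(366,248),0),("tape",(324,167),0),("vial",(243,242),0),("dish",(282,164),0),("bottle",(130,186),0),("wide",(270,192),.06),("narrow",(346,207),.06),("beaker",(424,204),.12),("rest",(204,190),0)]: print(n,np.round(onz(T,uv,z),3))
E
```

```text
grip [0.5155 0.23   0.0825] 0.0045
seat [0.5725 0.2531 0.0357] 0.0129
nose [0.5995 0.2552 0.0328] 0.0108
bend [0.5465 0.2422 0.0951] 0.0038
tip [0.5724 0.2557 0.083 ] 0.0149
lock [0.5117 0.2312 0.1101] 0.0099
free [0.4816 0.2317 0.0957] 0.0022
wide [0.5284 0.0532 0.0726] 0.0064
narrow [ 0.4927 -0.1459  0.0646] 0.0101
beaker [ 0.4973 -0.3349  0.1176] 0.0112
rest [ 0.5383  0.2365 -0.0036] 0.0142
marker [0.632 0.114 0.   ]
petri [ 0.394 -0.213  0.   ]
tape [ 0.617 -0.096  0.   ]
vial [0.404 0.124 0.   ]
dish [0.623 0.021 0.   ]
bottle [0.552 0.444 0.   ]
wide [0.534 0.053 0.06 ]
narrow [ 0.498 -0.147  0.06 ]
beaker [ 0.503 -0.335  0.12 ]
rest [0.545 0.236 0.   ]
```

View pics/crop1.png

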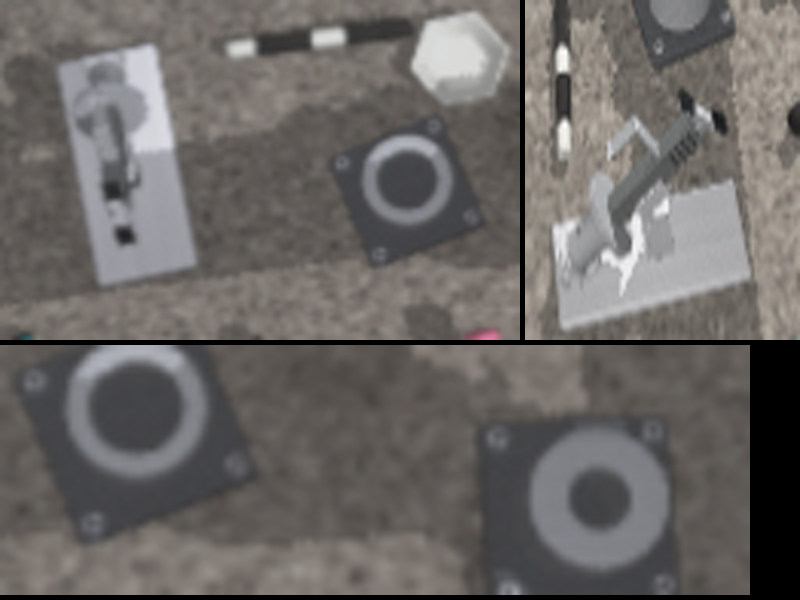

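The crops confirm that the grey gauge lies on the rest. The sleeve at top pixel (271,195) has the larger bore, and the one at (345,210) is narrow. Next I'll fit the poses with the known geometry.

```bash
cat >> h.py <<'E'
from scipy.ndimage import map_coordinates, gaussian_filter
def circ(s,x0,y0,rz,rng=.012):
    """best x,y by mean gradient along projected horizontal circles [(r,z,weight)]"""
    g=gaussian_filter(cv2.cvtColor(s["image"],cv2.COLOR_RGB2GRAY).astype(float),.7)
    m=np.hypot(*np.gradient(g)); t=np.linspace(0,2*np.pi,90,endpoint=False)
    def sc(x,y):
        return sum(w*map_coordinates(m,proj(s,np.c_[x+r*np.cos(t),y+r*np.sin(t),0*t+z])[:,::-1].T,order=1).mean() for r,z,w in rz)
    best=None
    for st,n in((.002,int(rng/.002)),(.0005,5)):
        c=(x0,y0) if best is None else best[1:]
        best=max((sc(c[0]+i*st,c[1]+j*st),c[0]+i*st,c[1]+j*st) for i in range(-n,n+1) for j in range(-n,n+1))
    return np.round(best,4)
def gaxes(yaw,tilt=np.deg2rad(35)):
    r=np.array([np.cos(yaw),np.sin(yaw),0]); k=np.array([0,0,1.])
    z=-np.cos(tilt)*r+np.sin(tilt)*k; x=np.sin(tilt)*r+np.cos(tilt)*k
    return np.stack([x,np.cross(z,x),z],1)
GP=dict(gauge_grip=(0,0,0),gauge_seat=(0,0,-.08),gauge_nose=(0,0,-.116),lip_bend=(.03,0,-.103+.08),lip_tip=(.0385,0,-.049),lock_paddle=(.0165,0,.023),free_paddle=(-.0165,0,.030))
E
python3 - <<'E'
from h import *
from scipy.optimize import least_squares
T=bot.snapshot("top");S=bot.snapshot("side")
for n,p,rz in[("wide",(.534,.053),[(.02,.06,1),(.03,.06,1)]),("narrow",(.498,-.147),[(.013,.06,1),(.03,.06,1)]),("beaker",(.503,-.335),[(.05,.12,1),(.047,.12,1)])]:
    print(n,circ(T,*p,rz),circ(S,*p,rz))
obs=[]
g0=np.array([.5155,.23,.0825])
for c,s in(("top",T),("side",S)):
    for n,l in GP.items():
        pr=proj(s,g0+gaxes(.2)@np.array(l))[0]
        L=[d for d in bot.place_of(c,n) if np.hypot(*(np.array(d["xy"])-pr))<22]
        if L:
            d=min(L,key=lambda d:np.hypot(*(np.array(d["xy"])-pr))); obs.append((s,l,np.array(d["xy"]),n,c,.4 if "paddle" in n else 1))
def f(p): return np.concatenate([w*(proj(s,p[:3]+gaxes(p[3],p[4])@np.array(l))[0]-u) for s,l,u,n,c,w in obs])
for fixt in(1,0):
    q=least_squares((lambda p:f(np.r_[p,np.deg2rad(35)])) if fixt else f,np.r_[g0,.2] if fixt else np.r_[g0,.2,.6],loss="soft_l1",x_scale=.05)
    print(np.round(q.x,4),q.cost)
p=q.x
for (s,l,u,n,c,w) in obs: print(c,n,np.round(u,1),np.round(proj(s,p[:3]+gaxes(p[3],p[4])@np.array(l))[0]-u,1))
# rest base corners -> yaw, centre
C=[onz(T,u,.008) for u in((184.25,167),(209.25,161.25),(219.25,216.25),(195,221.75))]
print(np.round(C,3),np.round(np.mean(C,0),4)); v=(C[0]+C[1]-C[2]-C[3])/2; print(np.linalg.norm(v),np.arctan2(v[1],v[0]))
o=bot.get_obs(); print(np.round(rot(o["orientation"]),3))
E
```

```text
wide [4.99117e+01 5.27000e-01 4.95000e-02] [38.0039  0.5295  0.0515]
narrow [40.0489  0.4925 -0.1455] [22.6053  0.495  -0.144 ]
beaker [36.2589  0.4945 -0.3285] [20.8853  0.4955 -0.326 ]
[0.5132 0.2383 0.0891 0.2048] 18.496964325912845
[0.5135 0.2385 0.09   0.2053 0.64  ] 18.2784014415417
top gauge_grip [198.  198.7] [-0.7 -2.3]
top gauge_seat [194.8 178. ] [ 1.5 -2.3]
top gauge_nose [196.3 164.4] [-0.4  2.7]
top lip_tip [192.5 177. ] [ 0.8 -4.3]
top lock_paddle [197.9 197.6] [-1.8  0.5]
top free_paddle [198.6 208.1] [0.5 1. ]
side gauge_grip [260.8 267.9] [ 0.6 -0.3]
side gauge_seat [236.3 282.1] [0.6 2.1]
side gauge_nose [228.5 288.1] [-2.3  3.3]
side lip_bend [246.  267.2] [ 0.4 -0.5]
side lip_tip [235.6 271.6] [ 0.5 -0.9]
side lock_paddle [262.5 262.3] [ 2.  -2.9]
side free_paddle [271.5 261.8] [3.5 2.5]
[[0.607 0.292 0.008]
 [0.625 0.223 0.008]
 [0.472 0.19  0.008]
 [0.455 0.256 0.008]] [0.5398 0.2402 0.008 ]
0.15600770229102162 0.22603451918133252
[[ 0.     0.922  0.387]
 [-0.     0.387 -0.922]
 [-1.     0.     0.   ]]
```

Emit:
drive_tool(
  rows=[
    [0, [0, 0, 0], 0.1],
    [0, [0, 0, 0], 0.087],
    [0, [0, 3.9, -2.4], 0],
    [0, [0, 3.9, -2.4], 0],
    [0, [0, 3.9, -2.4], 0],
    [0, [0, 3.9, -2.4], 0],
    [0, [0, 3.9, -2.4], 0],
    [0, [0, 3.9, -2.4], 0],
    [0, [0, 3.9, -2.4], 0],
    [0, [0, 1.2, -4.8], 0],
    [0, [0, 1.2, -4.8], 0],
    [0, [0, 1.2, -4.8], 0],
    [0, [0, 1.2, -4.8], 0],
    [0, [0, 1.2, -4.8], 0],
    [0, [0, 1.2, -4.8], 0],
    [0, [0, 1.2, -4.8], 0],
    [0, [0, 1.2, -4.8], 0],
    [0, [0, 1.2, -4.8], 0],
    [0, [0, 1.2, -4.8], 0],
  ],
  force=25,
)

```text
time: 5.08
position: [0.5103, 0.0951, 0.2317]
orientation: [1.053, 1.301, -1.052]
ft_force: [1.1, 0.1, 0.1]
opening: 0.0857
```

Emit:
drive_tool(
  rows=[
    [0, [0, 1.07, -4.65], 0],
    [0, [0, 1.07, -4.65], 0],
    [0, [0, 1.07, -4.65], 0],
    [0, [0, 0, 0], 0],
    [0, [3, 0, 0], 0],
    [0, [3, 0, 0], 0],
    [0, [3, 0, 0], 0],
    [0, [2, 0, 0], 0],
    [0, [0, 0, 0], 0],
  ],
)

```text
time: 6.2
position: [0.5118, 0.235, 0.1199]
orientation: [1.051, 1.302, -1.057]
ft_force: [-0.4, -0.6, 0.4]
opening: 0.0858
```

```bash
python3 - <<'E'
from h import *
T=bot.snapshot("top");S=bot.snapshot("side")
print(bot.get_obs()["position"])
im=np.zeros((600,800,3),np.uint8)
im[:,:400]=cv2.resize(S["image"][195:345,190:290],(400,600),interpolation=cv2.INTER_CUBIC)
im[:,400:]=cv2.resize(T["image"][140:260,150:230],(400,600),interpolation=cv2.INTER_CUBIC)
save(im,"g1.png")
E
```

```text
[0.51302856 0.23628596 0.12193956]
```

View pics/g1.png

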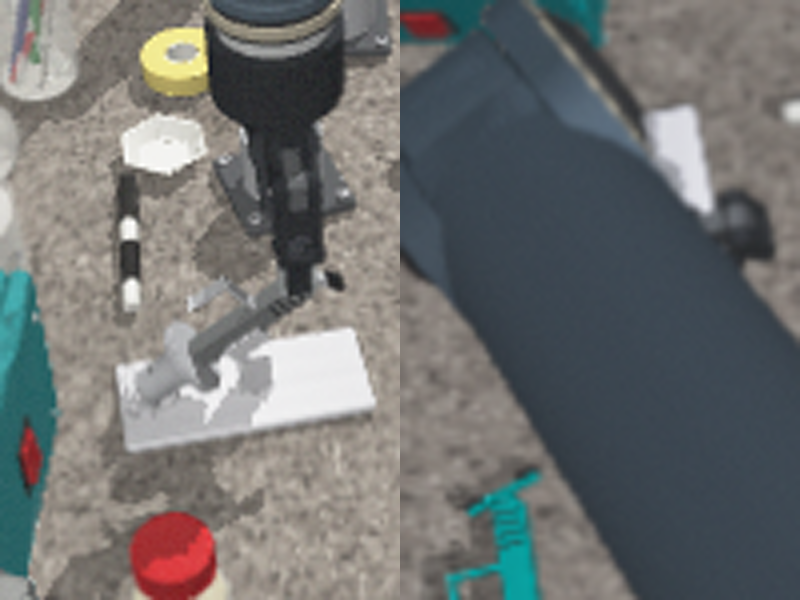

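Emit:
drive_tool(
  rows=[
    [0, [2, 0, 0], 0],
    [0, [2, 0, 0], 0],
    [0, [1.0, 0, -0.15], 0],
    [0, [0, 0, 0], 0],
    [0.4, [0, 0, 0], 0],
    [0.6, [0, 0, 0], 0],
    [0.8, [0, 0, 0], 0],
    [1, [0, 0, 0], 0],
    [1, [0, 0, 0], 0],
    [1, [0, 0, 0], 0],
    [1, [0, 0, 0], 0],
  ],
  force=25,
)

```text
time: 7.68
position: [0.5122, 0.2381, 0.0715]
orientation: [1.052, 1.301, -1.052]
ft_force: [-1.1, -2.3, 4.4]
opening: 0.0135
```

Emit:
drive_tool(
  rows=[
    [1, [-1, 0, 0], 0],
    [1, [-2, 0, 0], 0],
    [1, [-3, 0, 0], 0],
    [1, [-3, 0, 0], 0],
    [1, [-2, 0, 0], 0],
    [1, [0, 0, 0], 0],
    [1, [0, 0, 0], 0],
  ],
)

```text
time: 8.55
position: [0.5114, 0.2377, 0.1803]
orientation: [1.051, 1.302, -1.054]
ft_force: [0.0, -0.1, -1.7]
opening: 0.0135
```

```bash
cat >> h.py <<'E'
from scipy.optimize import least_squares
def fitg(cams,tcp,yaw,tilt0s=(35,60,85),off=.019,show=False):
    """pose of gripped gauge: grip near tcp+off; unknown tilt, slide. returns p=[x,y,z,yaw,tilt]"""
    g0=np.array(tcp)+[0,0,off]; best=None
    for t0 in tilt0s:
        t0=np.deg2rad(t0); obs=[]
        for c,s in cams.items():
            for n,l in GP.items():
                pr=proj(s,g0+gaxes(yaw,t0)@np.array(l))[0]
                for d in cams[c]["det"][n]:
                    if np.hypot(*(np.array(d["xy"])-pr))<30: obs.append((s,l,np.array(d["xy"]),d["p"]*(.4 if "paddle" in n else 1),n,c))
        if not obs: continue
        f=lambda p:np.r_[np.concatenate([w*(proj(s,p[:3]+gaxes(yaw,p[3])@np.array(l))[0]-u) for s,l,u,w,n,c in obs]),(p[:3]-g0)/.004]
        q=least_squares(f,np.r_[g0,t0],loss="soft_l1",x_scale=.05)
        # score: points predicted within 6 px
        sc=sum(np.hypot(*(proj(s,q.x[:3]+gaxes(yaw,q.x[3])@np.array(l))[0]-u))<6 for s,l,u,w,n,c in obs)
        print("tilt0",np.rad2deg(t0),"->",np.round(q.x[:3],4),"tilt",np.round(np.rad2deg(q.x[3]),1),"inl",sc,"of",len(obs),"cost",round(q.cost,1))
def shoot(names=("top","side")):
    r={}
    for c in names:
        s=dict(bot.snapshot(c)); s["det"]={n:bot.place_of(c,n) for n in GP}; r[c]=s
    return r
E
python3 - <<'E'
from h import *
C=shoot(); o=bot.get_obs(); print(o["position"],o["opening"])
fitg(C,o["position"],.21)
p=proj(C["side"],o["position"])[0].astype(int); print(p)
save(cv2.resize(C["side"]["image"][p[1]-75:p[1]+75,p[0]-70:p[0]+70],(560,600),interpolation=cv2.INTER_CUBIC),"l1.png")
E
```

```text
[0.51213863 0.23820437 0.18134091] 0.01320331397707732
tilt0 35.0 -> [0.514  0.2362 0.1988] tilt 38.9 inl 10 of 12 cost 11.3
tilt0 59.99999999999999 -> [0.514  0.2362 0.1988] tilt 38.9 inl 10 of 12 cost 11.3
tilt0 85.0 -> [0.5139 0.2369 0.1999] tilt 41.6 inl 9 of 11 cost 9.3
[260 240]
```

View pics/l1.png

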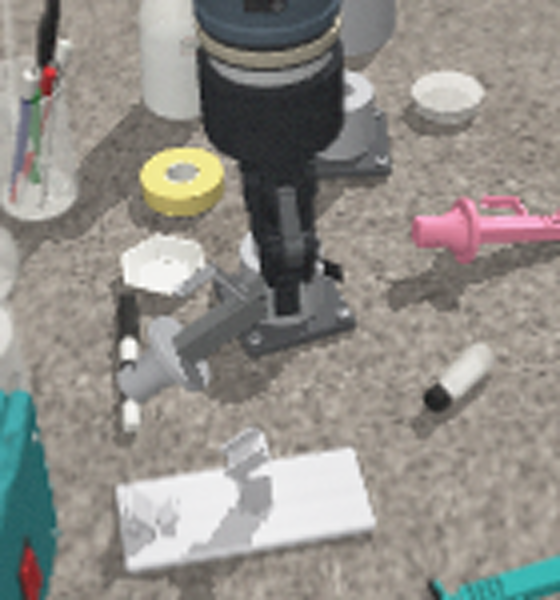

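```bash
python3 - <<'E'
from h import *
o=bot.get_obs(); print(np.round(o["qpos"],3), np.round(o["ft_force"],2))
E
```

```text
[-0.183  0.373 -0.415  1.837  0.179  0.969 -2.035] [-0.68  0.4  -1.28]
```

Emit:
drive_tool(
  rows=[
    [1, [0, -0.65, 4.04], 0],
    [1, [0, -0.65, 4.04], 0],
    [1, [0, -0.65, 4.04], 0],
    [1, [0, -0.65, 4.04], 0],
    [1, [0, -0.65, 4.04], 0],
    [1, [0, -0.65, 4.04], 0],
    [1, [0, -0.65, 4.04], 0],
    [1, [0, -0.65, 4.04], 0],
    [1, [0, 0, 0], -0.17],
    [1, [0, 0, 0], -0.17],
    [1, [0, 0, 0], -0.17],
    [1, [0, 0, 0], -0.17],
    [1, [0, 0, 0], -0.17],
    [1, [0, 0, 0], -0.17],
    [1, [0, 0, 0], -0.17],
    [1, [0, 0, 0], -0.17],
    [1, [0, 0, 0], 0],
  ],
)

```text
time: 11.48
position: [0.529, -0.0889, 0.1814]
orientation: [0.002, 1.57, -0.002]
ft_force: [0.3, 0.2, -1.3]
opening: 0.0135
```

```bash
python3 - <<'E'
from h import *
C=shoot(); o=bot.get_obs(); print(o["position"],o["opening"],np.round(o["qpos"],2)); print(np.round(rot(o["orientation"]),3))
Y=rot(o["orientation"])[:,1]; yaw=np.arctan2(Y[1],Y[0]); print(yaw)
fitg(C,o["position"],yaw)
E
```

```text
[ 0.52891424 -0.0887291   0.18132858] 0.013718199080724315 [ 0.54  0.35 -0.56  1.89  0.23  0.96 -0.13]
[[ 0.  0.  1.]
 [-0.  1. -0.]
 [-1. -0.  0.]]
1.5707373223670709
tilt0 35.0 -> [ 0.5255 -0.0885  0.2001] tilt 37.8 inl 9 of 14 cost 25.2
tilt0 59.99999999999999 -> [ 0.5255 -0.0885  0.2001] tilt 37.8 inl 9 of 14 cost 25.2
tilt0 85.0 -> [ 0.5247 -0.0881  0.1999] tilt 36.8 inl 8 of 13 cost 22.9
```

Emit:
drive_tool(
  rows=[
    [1, [3, 0, 0], 0],
    [1, [3, 0, 0], 0],
    [1, [2, 0, 0], 0],
    [1, [1.5, 0, 0], 0],
    [1, [0, 0, 0], 0],
    [1, [0, 0.7, 0], 0],
    [1, [0, 0.7, 0], 0],
    [1, [-0.96, 0.75, 0], 0],
    [1, [-0.96, 0.75, 0], 0],
    [1, [0, 0, 0], 0],
  ],
  force=20,
)

```text
time: 13.52
position: [0.5297, -0.0603, 0.107]
orientation: [-0.002, 1.568, -0.001]
ft_force: [0.2, -4.4, 0.0]
opening: 0.0133
```

```bash
python3 - <<'E'
from h import *
C=shoot(); o=bot.get_obs(); print(o["position"],o["opening"],np.round(o["ft_force"],2))
fitg(C,o["position"],np.pi/2,(38,60))
p=proj(C["side"],o["position"])[0].astype(int)
save(cv2.resize(C["side"]["image"][p[1]-60:p[1]+60,p[0]-70:p[0]+70],(700,600),interpolation=cv2.INTER_CUBIC),"p1.png")
E
```

```text
[ 0.52888962 -0.05991239  0.10544787] 0.013321111193048353 [ 0.67 -5.9   0.09]
tilt0 38.0 -> [ 0.5262 -0.0606  0.1247] tilt 51.8 inl 9 of 11 cost 22.5
tilt0 59.99999999999999 -> [ 0.5262 -0.0606  0.1247] tilt 51.8 inl 9 of 11 cost 22.5
```

View pics/p1.png

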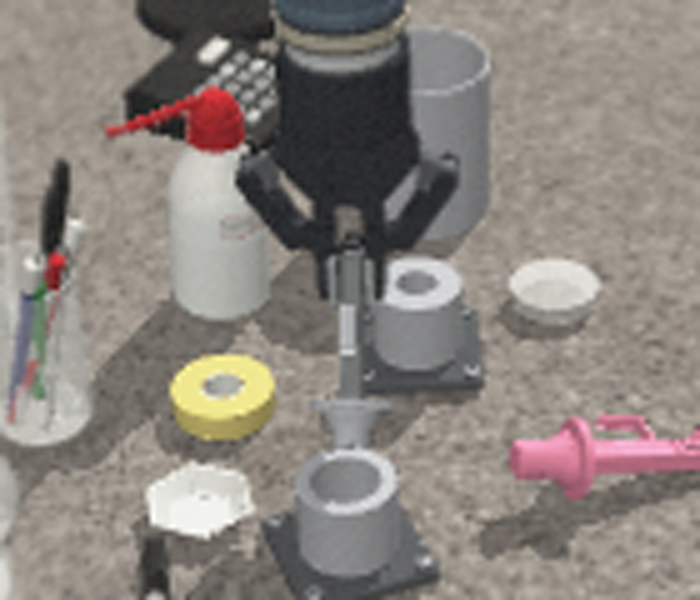

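Side view: the gauge is pivoting against the near wall of the wide sleeve (nose at crop (350,440)). The fitted tilt is now 52° with a 5 N push. I'll continue the arc.

Emit:
drive_tool(
  rows=[
    [1, [-0.67, 0.77, 0], 0],
    [1, [-0.67, 0.77, 0], 0],
    [1, [-0.52, 0.87, 0], 0],
    [1, [-0.52, 0.87, 0], 0],
    [1, [-0.36, 0.95, 0], 0],
    [1, [-0.36, 0.95, 0], 0],
    [1, [-0.2, 1, 0], 0],
    [1, [-0.2, 1, 0], 0],
    [1, [0, 0.2, 0], 0],
    [1, [0, 0, 0], 0],
  ],
)

```text
time: 15.58
position: [0.5289, 0.0146, 0.1405]
orientation: [0.0, 1.571, 0.001]
ft_force: [0.5, -1.5, -0.8]
opening: 0.0136
```

```bash
python3 - <<'E'
from h import *
C=shoot(); o=bot.get_obs(); print(o["position"],o["opening"],np.round(o["ft_force"],2))
fitg(C,o["position"],np.pi/2,(70,90))
E
```

```text
[0.52904638 0.01416143 0.14058966] 0.013589932097757176 [-0.34 -0.34 -2.  ]
tilt0 70.0 -> [0.5268 0.0127 0.1592] tilt 95.2 inl 11 of 13 cost 16.3
tilt0 90.0 -> [0.5268 0.0127 0.1592] tilt 95.2 inl 11 of 13 cost 16.3
```

Emit:
drive_tool(
  rows=[
    [1, [-2, 0, 0], 0],
    [1, [-1.5, 0, 0], 0],
    [1, [0, 0, 0], 0],
    [1, [0, 1.3, 0], 0],
    [1, [0, 1.3, 0], 0],
    [1, [0, 1.3, -0.1], 0],
    [1, [0, 0, 0], 0],
    [1, [0, 0, 0], 0],
  ],
)

```text
time: 17.38
position: [0.5279, 0.0529, 0.1753]
orientation: [-0.0, 1.571, -0.0]
ft_force: [-0.5, 0.3, -2.2]
opening: 0.0136
```

```bash
python3 - <<'E'
from h import *
C=shoot(); o=bot.get_obs(); print(o["position"],o["opening"],np.round(o["ft_force"],2))
fitg(C,o["position"],np.pi/2,(80,90))
for c in C: print(c,circ(C[c],.528,.0505,[(.03,.06,1),(.02,.06,.3)],.006)); print([(n,[np.round(d["xy"],1).tolist() for d in C[c]["det"][n] if d["p"]>.4]) for n in ("gauge_seat","gauge_nose","gauge_grip")], proj(C[c],np.array(o["position"])+[0,0,.019]))
im=np.zeros((500,800,3),np.uint8)
for i,c in enumerate(("side","top")):
    p=proj(C[c],np.array(o["position"])-[0,0,.05])[0].astype(int)
    im[:,400*i:400*i+400]=cv2.resize(C[c]["image"][p[1]-50:p[1]+50,p[0]-40:p[0]+40],(400,500),interpolation=cv2.INTER_CUBIC)
save(im,"s1.png")
E
```

```text
[0.52790204 0.05304575 0.17552354] 0.013559799069262982 [-0.63 -0.42 -1.87]
tilt0 80.0 -> [0.5298 0.053  0.1982] tilt 96.8 inl 8 of 11 cost 38.8
tilt0 90.0 -> [0.5298 0.053  0.1982] tilt 96.8 inl 8 of 11 cost 38.8
top [6.3346 0.5335 0.057 ]
[('gauge_seat', [[174.2, 271.9]]), ('gauge_nose', [[131.1, 186.6], [177.8, 289.1]]), ('gauge_grip', [[171.8, 244.5], [300.1, 273.9], [367.4, 244.7]])] [[270.18796578 185.24674724]]
side [30.0018  0.5295  0.0505]
[('gauge_seat', [[340.6, 305.8], [300.1, 223.3], [258.4, 209.3]]), ('gauge_nose', [[356.6, 300.0], [295.3, 223.0], [262.6, 217.9]]), ('gauge_grip', [[307.9, 313.3], [254.8, 185.0]])] [[258.28641088 188.82786242]]
```

View pics/s1.png

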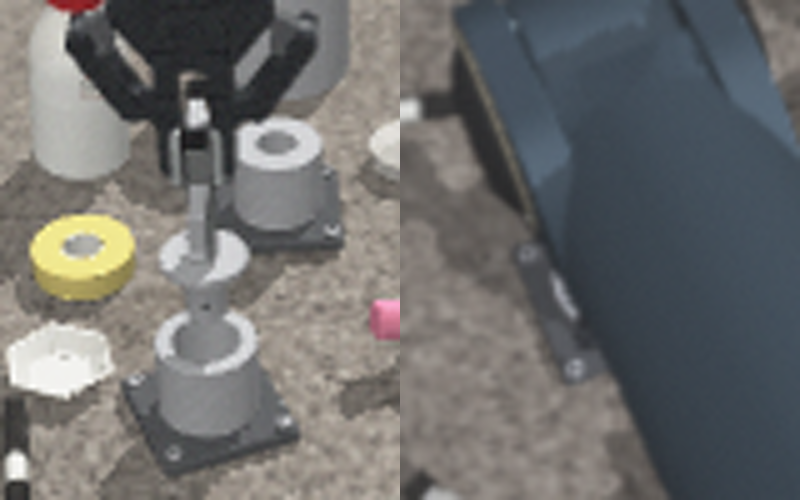

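Emit:
drive_tool(
  rows=[
    [1, [0, 0.8, 0.05], 0],
    [1, [0, 0, 0], 0],
    [1, [1, 0, 0], 0],
    [1, [1, 0, 0], 0],
    [1, [1, 0, 0], 0],
    [1, [0, 0, 0], 0],
  ],
)

```text
time: 18.92
position: [0.5276, 0.0608, 0.1442]
orientation: [-0.0, 1.573, -0.0]
ft_force: [-0.3, -0.2, -1.3]
opening: 0.0136
```

Emit:
drive_tool(
  rows=[
    [1, [0.8, 0, 0], 0],
    [1, [0.7, 0, 0], 0],
    [1, [0, 0, 0], 0],
  ],
)

```text
time: 19.3
position: [0.528, 0.061, 0.1299]
orientation: [-0.0, 1.572, -0.0]
ft_force: [-0.2, -0.1, -2.7]
opening: 0.0134
```

Emit:
drive_tool(
  rows=[
    [1, [0.4, 0, 0], 0],
    [1, [0.3, 0, 0], 0],
    [1, [0, 0, 0], 0],
  ],
)

```text
time: 19.68
position: [0.5288, 0.0601, 0.1234]
orientation: [-0.0, 1.57, -0.001]
ft_force: [1.3, -2.2, -2.0]
opening: 0.0136
```

Emit:
drive_tool(
  rows=[
    [1, [0.2, -0.2, 0], 0],
    [1, [0.2, -0.2, 0], 0],
    [1, [0, 0, 0], 0],
  ],
)

```text
time: 20.05
position: [0.5292, 0.0601, 0.1226]
orientation: [0.001, 1.568, 0.003]
ft_force: [-5.7, 1.9, 17.7]
opening: 0.0132
```

```bash
python3 - <<'E'
from h import *
C=shoot(("side",)); o=bot.get_obs(); print(o["position"],o["opening"],np.round(o["ft_force"],2))
fitg(C,o["position"],np.pi/2,(80,90))
p=proj(C["side"],np.array(o["position"])-[0,0,.04])[0].astype(int)
save(cv2.resize(C["side"]["image"][p[1]-50:p[1]+50,p[0]-40:p[0]+40],(480,600),interpolation=cv2.INTER_CUBIC),"s2.png")
E
```

```text
[0.52921021 0.06013712 0.12261223] 0.013263392376928182 [-5.4   2.78 17.59]
tilt0 80.0 -> [0.5325 0.0579 0.1452] tilt 87.0 inl 7 of 9 cost 28.4
tilt0 90.0 -> [0.5325 0.0579 0.1452] tilt 87.0 inl 7 of 9 cost 28.4
```

View pics/s2.png

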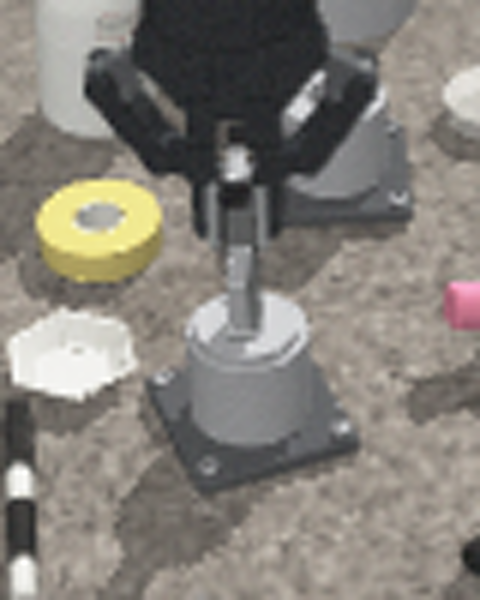

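The collar is on the rim with 17 N of contact force. Release, rise clear and look.

Emit:
drive_tool(
  rows=[
    [1, [-0.15, 0, 0], 0],
    [0.6, [0, 0, 0], 0],
    [0.3, [0, 0, 0], 0],
    [0, [0, 0, 0], 0],
    [0, [0, 0, 0], 0],
    [0, [0, 0, 0], 0],
    [0, [-3, 0, 0], 0],
    [0, [-4, 0, 0], 0],
    [0, [-4, 0, 0], 0],
    [0, [0, -5, -2], 0],
    [0, [0, -5, -2], 0],
    [0, [0, 0, 0], 0],
  ],
)

```text
time: 21.95
position: [0.4869, -0.0476, 0.2307]
orientation: [0.005, 1.572, -0.008]
ft_force: [-0.1, -0.0, 0.0]
opening: 0.0857
```

```bash
python3 - <<'E'
from h import *
C=shoot(); o=bot.get_obs(); print(o["position"],o["opening"],np.round(o["ft_force"],2))
def fit(C,g0,yaw):
    obs=[]
    for c,s in C.items():
        for n,l in GP.items():
            pr=proj(s,g0+gaxes(yaw,np.pi/2)@np.array(l))[0]
            for d in s["det"][n]:
                if np.hypot(*(np.array(d["xy"])-pr))<15: obs.append((s,l,np.array(d["xy"]),d["p"]*(.5 if "paddle" in n else 1),n,c))
    f=lambda p:np.concatenate([w*(proj(s,p[:3]+R.from_rotvec([p[4],p[5],0]).as_matrix()@gaxes(p[3],np.pi/2)@np.array(l))[0]-u) for s,l,u,w,n,c in obs])
    q=least_squares(lambda p:np.r_[f(p),p[4:]/.05],np.r_[g0,yaw,0,0],loss="soft_l1",x_scale=.05)
    print("gauge",np.round(q.x,3),q.cost,len(obs))
    for s,l,u,w,n,c in obs: print(c,n,np.round(u),np.round(proj(s,q.x[:3]+gaxes(q.x[3],np.pi/2)@np.array(l))[0]-u,1))
fit(C,np.array([.5285,.0505,.14]),np.pi/2)
im=np.zeros((600,800,3),np.uint8)
for i,c in enumerate(("side","top")):
    p=proj(C[c],[.5285,.0505,.11])[0].astype(int)
    im[:,400*i:400*i+400]=cv2.resize(C[c]["image"][p[1]-45:p[1]+45,p[0]-30:p[0]+30],(400,600),interpolation=cv2.INTER_CUBIC)
save(im,"s3.png")
E
```

```text
[ 0.48841166 -0.04289537  0.23101232] 0.08534147584240637 [0.16 0.4  0.06]
gauge [ 0.53   0.055  0.144  1.723 -0.026  0.013] 5.538958465149403 11
top gauge_seat [269. 198.] [-0.  -4.9]
top lip_bend [257. 192.] [-0.1 -1.3]
top lip_tip [255. 194.] [-0.8 -1. ]
top lock_paddle [262. 186.] [0.  1.3]
top free_paddle [276. 187.] [ 0.6 -2.2]
side gauge_grip [257. 206.] [ 0.8 -1.5]
side gauge_seat [259. 224.] [-0.   2.9]
side gauge_nose [260. 235.] [-0.1  0.9]
side lip_bend [258. 217.] [1.9 0.5]
side lock_paddle [259. 204.] [-1.  -3.1]
side free_paddle [257. 194.] [ 0.1 -2.5]
```

View pics/s3.png

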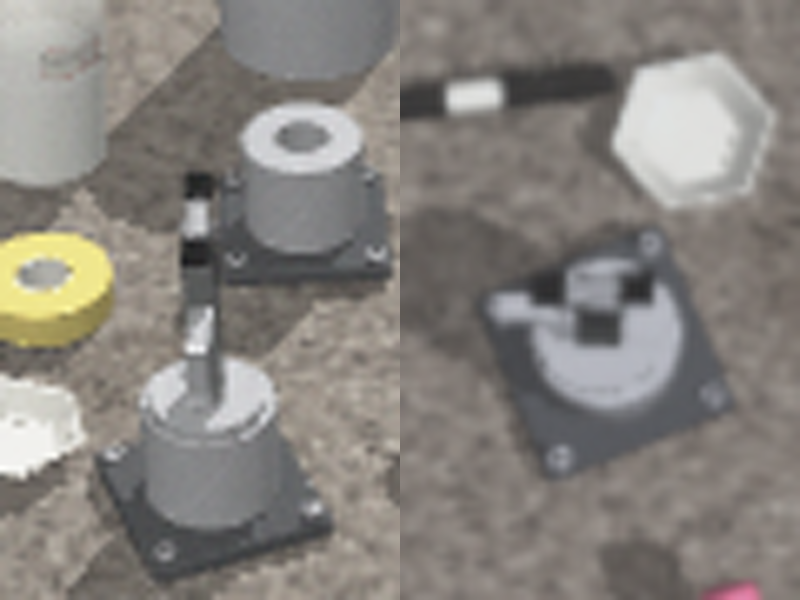

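Both views show the gauge standing in the wide sleeve with its collar flat on the rim. The lip side points to +y, with the lock paddle at top-crop (545,285) and the release paddle at (635,285). Next I press the release paddle with shut fingers.

Emit:
drive_tool(
  rows=[
    [1, [0, 2.4, 1.35], 0],
    [1, [0, 2.4, 1.35], 0],
    [1, [0, 2.4, 1.35], 0],
    [1, [0, 0, 0], 0],
    [1, [2, 0, 0], 0],
    [1, [2, 0, 0], 0],
    [1, [1, 0, 0], 0],
    [1, [0, 0, 0], 0],
  ],
)

```text
time: 23.75
position: [0.5284, 0.0283, 0.1806]
orientation: [0.0, 1.572, -0.001]
ft_force: [0.6, -0.3, 0.5]
opening: 0.0
```

Emit:
drive_tool(
  rows=[
    [1, [0.5, 0, 0], 0],
    [1, [0.4, 0, 0], 0],
    [1, [0, 0, 0], 0],
  ],
)

```text
time: 24.12
position: [0.5288, 0.029, 0.1719]
orientation: [-0.0, 1.571, -0.0]
ft_force: [-0.3, -0.3, 0.4]
opening: -0.0002
```

Emit:
drive_tool(
  rows=[
    [1, [0.4, 0, 0], 0],
    [1, [0.3, 0, 0], 0],
    [1, [0, 0, 0], 0],
  ],
)

```text
time: 24.5
position: [0.5291, 0.0288, 0.165]
orientation: [0.0, 1.571, -0.0]
ft_force: [0.3, -1.3, 3.2]
opening: -0.0001
```

Emit:
drive_tool(
  rows=[
    [1, [0.3, 0, 0], 0],
    [1, [0, 0, 0], 0],
  ],
)

```text
time: 24.75
position: [0.5288, 0.029, 0.1618]
orientation: [-0.0, 1.571, 0.0]
ft_force: [1.3, -0.6, 2.3]
opening: 0.0001
```

Contact and rocker motion at 2 to 3 N. I'll press to the stop.

Emit:
drive_tool(
  rows=[
    [1, [0.3, 0, 0], 0],
    [1, [0, 0, 0], 0],
  ],
)

```text
time: 25.0
position: [0.5292, 0.0286, 0.1591]
orientation: [-0.0, 1.57, -0.001]
ft_force: [-0.7, -2.0, 4.3]
opening: 0.0001
```

Emit:
drive_tool(
  rows=[
    [1, [0.2, 0, 0], 0],
    [1, [0, 0, 0], 0],
  ],
)

```text
time: 25.25
position: [0.5302, 0.0277, 0.1583]
orientation: [-0.001, 1.568, -0.002]
ft_force: [0.7, -4.7, 10.1]
opening: 0.0001
```

Emit:
drive_tool(
  rows=[
    [1, [-3, 0, 0], 0],
    [1, [-3, 0, 0], 0],
    [1, [0, -5, -2], 0],
    [1, [0, -4, -2], 0],
    [1, [0, 0, 0], 0],
  ],
)

```text
time: 25.88
position: [0.4869, -0.0641, 0.2161]
orientation: [0.004, 1.573, -0.006]
ft_force: [0.1, 0.9, 0.0]
opening: -0.0001
```

```bash
python3 - <<'E'
from h import *
C=shoot(); o=bot.get_obs(); print(o["position"])
for c in C: print(c,[(n,[np.round(d["xy"],1).tolist() for d in C[c]["det"][n] if np.hypot(*(np.array(d["xy"])-proj(C[c],[.529,.051,.12])[0]))<35]) for n in GP])
im=np.zeros((600,800,3),np.uint8)
for i,c in enumerate(("side","top")):
    p=proj(C[c],[.5285,.0505,.13])[0].astype(int)
    im[:,400*i:400*i+400]=cv2.resize(C[c]["image"][p[1]-45:p[1]+45,p[0]-30:p[0]+30],(400,600),interpolation=cv2.INTER_CUBIC)
save(im,"s4.png")
E
```

```text
[ 0.48892281 -0.06088251  0.21703205]
top [('gauge_grip', [[270.7, 191.1]]), ('gauge_seat', [[284.7, 168.4], [268.7, 193.9]]), ('gauge_nose', []), ('lip_bend', [[257.9, 189.2]]), ('lip_tip', [[256.1, 190.9]]), ('lock_paddle', [[270.0, 183.6]]), ('free_paddle', [[278.2, 189.6]])]
side [('gauge_grip', [[259.2, 205.1]]), ('gauge_seat', [[262.7, 224.7]]), ('gauge_nose', [[262.6, 234.3]]), ('lip_bend', [[258.2, 217.0]]), ('lip_tip', [[256.9, 227.9]]), ('lock_paddle', [[277.3, 184.7], [258.4, 198.2]]), ('free_paddle', [[260.4, 194.4]])]
```

View pics/s4.png

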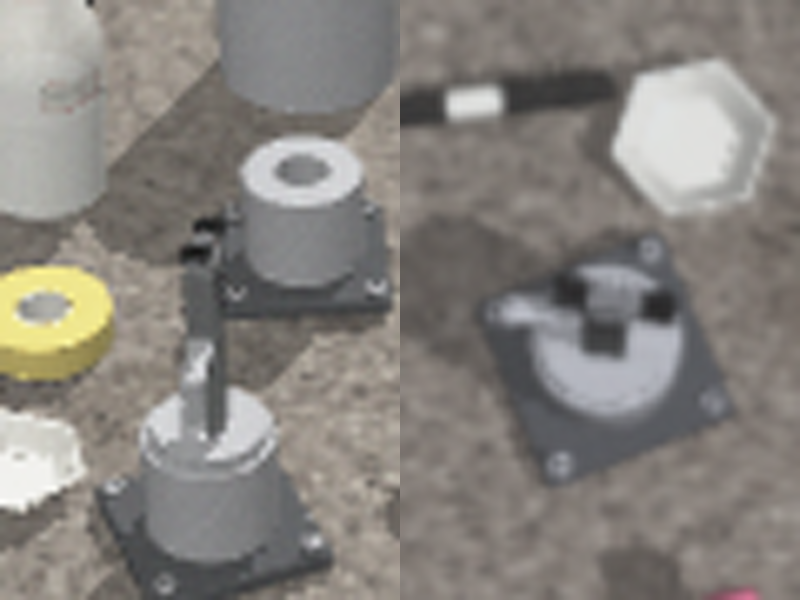

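The side view shows the rocker flipped: release paddle down, lock paddle up, collar still on the rim. Next the lock paddle on the +y side.

Emit:
drive_tool(
  rows=[
    [1, [0, 4.5, 1.4], 0],
    [1, [0, 4.5, 1.4], 0],
    [1, [0, 4.5, 1.4], 0],
    [1, [0, 0, 0], 0],
    [1, [2.5, 0, 0], 0],
    [1, [2, 0, 0], 0],
    [1, [0, 0, 0], 0],
  ],
)

```text
time: 27.55
position: [0.5299, 0.0728, 0.1707]
orientation: [0.0, 1.574, -0.002]
ft_force: [-0.2, -0.9, 0.9]
opening: 0.0
```

Emit:
drive_tool(
  rows=[
    [1, [0.4, 0, 0], 0],
    [1, [0.4, 0, 0], 0],
    [1, [0, 0, 0], 0],
  ],
)

```text
time: 27.92
position: [0.531, 0.074, 0.1642]
orientation: [-0.0, 1.57, -0.0]
ft_force: [0.6, -0.3, -0.2]
opening: 0.0006
```

Emit:
drive_tool(
  rows=[
    [1, [0.3, 0, 0], 0],
    [1, [0, 0, 0], 0],
  ],
)

```text
time: 28.18
position: [0.5311, 0.0746, 0.1612]
orientation: [0.0, 1.57, 0.001]
ft_force: [-0.8, 1.3, 1.7]
opening: -0.0001
```

Emit:
drive_tool(
  rows=[
    [1, [0.3, 0, 0], 0],
    [1, [0, 0, 0], 0],
  ],
)

```text
time: 28.42
position: [0.5316, 0.0751, 0.1587]
orientation: [0.0, 1.569, 0.001]
ft_force: [-0.4, 2.1, 5.4]
opening: 0.0002
```

Emit:
drive_tool(
  rows=[
    [1, [0.2, 0, 0], 0],
    [1, [0, 0, 0], 0],
  ],
)

```text
time: 28.68
position: [0.5319, 0.0762, 0.1579]
orientation: [0.001, 1.568, 0.003]
ft_force: [-2.6, 3.1, 11.9]
opening: 0.0001
```

Emit:
drive_tool(
  rows=[
    [1, [0.2, 0, 0], 0],
    [1, [0, 0, 0], 0],
  ],
)

```text
time: 28.92
position: [0.5323, 0.0766, 0.1573]
orientation: [0.001, 1.567, 0.002]
ft_force: [-4.2, 3.4, 20.4]
opening: -0.0002
```

Emit:
drive_tool(
  rows=[
    [1, [-3, 0, 0], 0],
    [1, [-4, 0, 0], 0],
    [1, [-1, -5, -1.5], 0],
    [0, [0, -5, -1.5], 0],
    [0, [0, -3, -1], 0],
    [0, [0, 0, 0], 0],
  ],
)

```text
time: 29.68
position: [0.4895, -0.0596, 0.2333]
orientation: [0.003, 1.573, -0.006]
ft_force: [0.3, 0.2, 0.1]
opening: 0.054
```

```bash
cat >> h.py <<'E'
def fitup(C,g0,yaw,ztop=(.023,.030),gate=18):
    GP["lock_paddle"]=(.0165,0,ztop[0]);GP["free_paddle"]=(-.0165,0,ztop[1]); obs=[]
    for c,s in C.items():
        for n,l in GP.items():
            pr=proj(s,g0+gaxes(yaw,np.pi/2)@np.array(l))[0]
            for d in s["det"][n]:
                if np.hypot(*(np.array(d["xy"])-pr))<gate: obs.append((s,l,np.array(d["xy"]),d["p"]*(.5 if "paddle" in n else 1),n,c))
    M=lambda p:R.from_rotvec([p[4],p[5],0]).as_matrix()@gaxes(p[3],np.pi/2)
    f=lambda p:np.r_[np.concatenate([w*(proj(s,p[:3]+M(p)@np.array(l))[0]-u) for s,l,u,w,n,c in obs]),p[4:]/.05]
    q=least_squares(f,np.r_[g0,yaw,0,0],loss="soft_l1",x_scale=.05)
    print("gauge",np.round(q.x,3),round(q.cost,1),len(obs))
    for s,l,u,w,n,c in obs: print(c,n,np.round(u),np.round(proj(s,q.x[:3]+M(q.x)@np.array(l))[0]-u,1))
    return q.x,M(q.x)
E
python3 - <<'E'
from h import *
C=shoot(); o=bot.get_obs(); print(o["position"],np.round(o["qpos"],2))
fitup(C,np.array([.529,.051,.14]),np.pi/2-.1)
# dark paddle blobs in top view
T=C["top"]; g=cv2.cvtColor(T["image"],cv2.COLOR_RGB2GRAY)
x0,y0=258,175; m=(g[y0:y0+30,x0:x0+30]<45).astype(np.uint8)
n,l,st,ce=cv2.connectedComponentsWithStats(m)
for i in range(1,n):
    if st[i,4]>8: print(st[i,4],ce[i]+[x0,y0])
E
```

```text
[ 0.49089806 -0.05590178  0.23400408] [ 0.55  0.22 -0.6   1.92  0.15  1.04 -0.11]
gauge [ 0.528  0.049  0.14   1.519 -0.05  -0.009] 17.8 14
top gauge_grip [272. 193.] [-0.  -4.1]
top gauge_seat [268. 198.] [ 4.7 -4.7]
top lip_bend [260. 191.] [-0.4 -1.6]
top lip_bend [270. 189.] [-10.    0.6]
top lip_tip [256. 193.] [ 1.1 -1.5]
top lock_paddle [265. 186.] [-0.3  1.1]
top free_paddle [279. 188.] [-0.8 -0.1]
side gauge_grip [257. 203.] [2.2 0.9]
side gauge_seat [260. 224.] [0.3 1.2]
side gauge_nose [260. 232.] [0.4 1.9]
side lip_bend [258. 219.] [ 0.6 -0.9]
side lip_tip [254. 230.] [ 4.3 -3. ]
side lock_paddle [259. 205.] [-0.8 -3.4]
side free_paddle [258. 194.] [ 1.7 -2.5]
```

Emit:
drive_tool(
  rows=[
    [0, [0, 3.6, 1.25], 0],
    [0, [0, 3.6, 1.25], 0],
    [0, [0, 3.5, 1.25], 0],
    [0, [0, 0, 0], 0],
    [0, [3, 0, 0], 0],
    [0, [3, 0, 0], 0],
    [0, [3, 0, 0], 0],
    [0, [2.2, 0, 0], 0],
    [0, [0, 0, 0], 0],
    [0.5, [0, 0, 0], 0],
    [0.8, [0, 0, 0], 0],
    [1, [0, 0, 0], 0],
    [1, [0, 0, 0], 0],
    [1, [0, 0, 0], 0],
    [1, [0, 0, 0], 0],
  ],
  force=40,
)

```text
time: 32.35
position: [0.5286, 0.051, 0.1224]
orientation: [-0.0, 1.57, -0.0]
ft_force: [-1.0, -1.1, 4.7]
opening: 0.0137
```

Emit:
drive_tool(
  rows=[
    [1, [-0.5, 0, 0], 0],
    [1, [-1, 0, 0], 0],
    [1, [-1.5, 0, 0], 0],
    [1, [-2, 0, 0], 0],
    [1, [-3, 0, 0], 0],
    [1, [-3, 0, 0], 0],
    [1, [-1.5, 0, 0], 0],
    [1, [0, 0, 0], 0],
  ],
)

```text
time: 33.35
position: [0.5289, 0.0512, 0.2481]
orientation: [0.0, 1.568, -0.0]
ft_force: [-0.8, -0.0, -2.0]
opening: 0.0138
```

```bash
python3 - <<'E'
from h import *
C=shoot(); o=bot.get_obs(); print(o["position"],o["opening"],np.round(o["ft_force"],2))
fitup(C,np.array(o["position"])+[0,0,.0175],np.pi/2)
for c in C: print(c,circ(C[c],.495,-.327,[(.05,.12,1),(.047,.12,1)],.008))
im=np.zeros((600,800,3),np.uint8)
for i,c in enumerate(("side",)):
    p=proj(C[c],np.array(o["position"])-[0,0,.06])[0].astype(int); print(p)
    im[:,:]=cv2.resize(C[c]["image"][p[1]-45:p[1]+45,p[0]-60:p[0]+60],(800,600),interpolation=cv2.INTER_CUBIC)
save(im,"d1.png")
E
```

```text
[0.52843391 0.05104921 0.24703897] 0.01341235871972926 [-0.32  0.69 -1.9 ]
gauge [ 0.536 -0.034  0.202  1.488 -0.016  0.025] 9.7 8
side gauge_grip [257. 179.] [ -0.  -10.5]
side gauge_grip [255. 167.] [1.8 1.5]
side gauge_seat [258. 189.] [1.1 2.7]
side gauge_nose [261. 201.] [-1.2 -0.2]
side lip_bend [257. 182.] [-1.2 -0.2]
side lip_tip [254. 191.] [ 1.9 -0.1]
side lock_paddle [258. 164.] [-2.1  0.5]
side free_paddle [256. 154.] [0.8 2.5]
top [37.8342  0.4945 -0.3285]
side [22.4004  0.502  -0.3355]
[258 190]
```

View pics/d1.png

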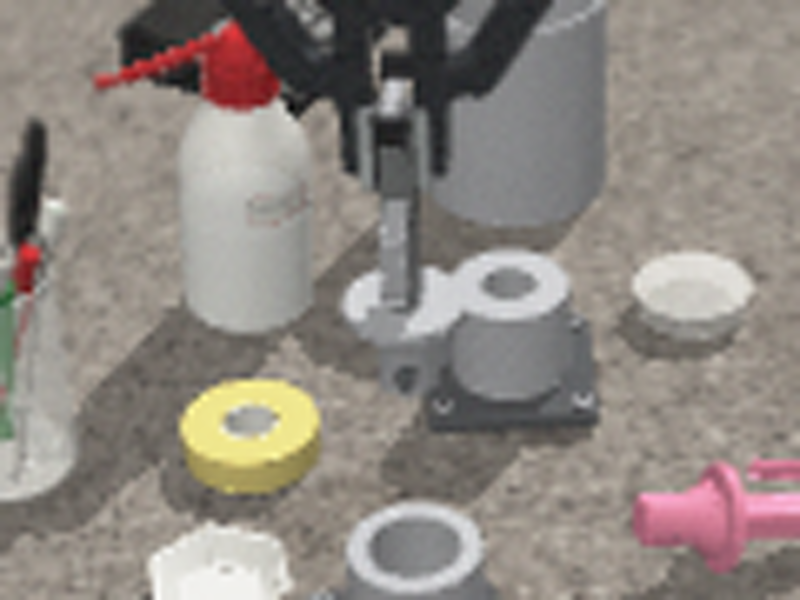

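The gauge is out of the sleeve and upright, with the plunger end visible at (408,375) on the nose. Now carry it to the beaker.

Emit:
drive_tool(
  rows=[
    [1, [0, -3, -0.3], 0],
    [1, [0, -4.5, -0.4], 0],
    [1, [0, -4.75, -0.45], 0],
    [1, [0, -4.75, -0.45], 0],
    [1, [0, -4.75, -0.45], 0],
    [1, [0, -4.75, -0.45], 0],
    [1, [0, -4.5, -0.4], 0],
    [1, [0, -3, -0.3], 0],
    [1, [0, -2, -0.15], 0],
    [1, [0, 0, 0], 0],
    [1, [0, 0, 0], 0],
  ],
)

```text
time: 35.52
position: [0.4955, -0.307, 0.2471]
orientation: [-0.001, 1.571, 0.003]
ft_force: [-0.3, 0.5, -2.1]
opening: 0.013
```

```bash
python3 - <<'E'
from h import *
C=shoot(); o=bot.get_obs(); print(o["position"],o["opening"],np.round(o["ft_force"],2))
fitg(C,o["position"],np.pi/2,(90,),off=.0175)
for c in C:
    print(c,circ(C[c],.495,-.327,[(.05,.12,1),(.047,.12,1)],.006),[np.round(onz(C[c],d["xy"],.12),4).tolist() for d in bot.place_of(c,"beaker_rim")[:1]])
    for n in ("gauge_seat","gauge_nose","lip_tip","lip_bend"): print(n,[np.round(np.array(d["xy"])-proj(C[c],np.array(o["position"])+[0,0,.0175]+gaxes(np.pi/2,np.pi/2)@np.array(GP[n]))[0],1).tolist() for d in C[c]["det"][n]])
p=proj(C["side"],[.495,-.31,.16])[0].astype(int); s=cv2.resize(C["side"]["image"][p[1]-45:p[1]+45,p[0]-35:p[0]+35],(467,600),interpolation=cv2.INTER_CUBIC)
save(s,"b1.png")
E
```

```text
[ 0.49485163 -0.30900056  0.2469996 ] 0.013254228838956631 [-0.81  0.98 -1.98]
tilt0 90.0 -> [ 0.4944 -0.307   0.2638] tilt 90.4 inl 13 of 16 cost 16.1
top [30.9407  0.4945 -0.329 ] [[0.4929, -0.3303, 0.12]]
gauge_seat [[-129.4, 43.9], [-247.5, 65.8], [1.9, 0.7], [-10.0, -1.8]]
gauge_nose [[-126.6, 26.7], [-1.6, -1.0], [-239.4, 81.8], [-146.3, -11.7]]
lip_tip [[-250.0, 64.3], [-107.3, 50.6], [-1.0, 1.0], [-168.3, 42.1]]
lip_bend [[-255.5, 57.8], [0.4, 1.3], [-148.4, -5.9], [-95.6, -33.5]]
side [21.0167  0.4955 -0.326 ] [[0.488, -0.3236, 0.12]]
gauge_seat [[25.3, 94.3], [66.6, 176.8], [-0.3, 0.8]]
gauge_nose [[80.1, 166.6], [0.9, -2.7], [21.4, 84.0]]
lip_tip [[58.8, 197.1], [-1.5, 0.4], [37.7, 89.8]]
lip_bend [[46.9, 202.5], [-1.2, 1.2], [45.5, 97.9]]
```

Emit:
drive_tool(
  rows=[
    [1, [2, 0, 0], 0],
    [1, [2, 0, 0], 0],
    [1, [2, 0, 0], 0],
    [1, [2, 0, 0], 0],
    [1, [1, 0, 0], 0],
    [1, [0, 0, 0], 0],
  ],
)

```text
time: 37.17
position: [0.4946, -0.3089, 0.1566]
orientation: [0.0, 1.572, 0.0]
ft_force: [0.3, 1.0, -2.1]
opening: 0.0134
```

```bash
python3 - <<'E'
from h import *
C=shoot(); o=bot.get_obs(); print(o["position"],o["opening"],np.round(o["ft_force"],2))
p=proj(C["side"],[.495,-.30,.13])[0].astype(int); q=proj(C["top"],[.495,-.29,.13])[0].astype(int)
im=np.zeros((600,800,3),np.uint8)
im[:,:400]=cv2.resize(C["side"]["image"][p[1]-39:p[1]+39,p[0]-26:p[0]+26],(400,600),interpolation=cv2.INTER_CUBIC)
im[:,400:]=cv2.resize(C["top"]["image"][q[1]-45:q[1]+45,q[0]-30:q[0]+30],(400,600),interpolation=cv2.INTER_CUBIC)
save(im,"b2.png")
for c in C:
    for n in ("lip_tip","lip_bend"): print(c,n,[np.round(np.array(d["xy"])-proj(C[c],np.array(o["position"])+[0,0,.0175]+gaxes(np.pi/2,np.pi/2)@np.array(GP[n]))[0],1).tolist() for d in C[c]["det"][n]])
E
```

```text
[ 0.49490498 -0.30892423  0.157031  ] 0.013500070630307446 [-0.66 -0.   -1.46]
top lip_tip [[-236.6, 58.3], [2.1, 2.7], [-95.6, 44.7]]
top lip_bend [[-243.8, 51.4], [-98.3, 61.3], [-0.1, 2.9]]
side lip_tip [[38.6, 63.4], [58.4, 172.7], [-2.9, 1.5], [0.9, 37.1]]
side lip_bend [[44.7, 74.6], [-41.7, 91.5], [45.0, 177.6], [-0.8, 0.3]]
```

Emit:
drive_tool(
  rows=[
    [1, [0.7, 0, 0], 0],
    [1, [0.7, 0, 0], 0],
    [1, [0.6, 0, 0], 0],
    [1, [0, 0, 0], 0],
  ],
)

```text
time: 38.48
position: [0.4945, -0.3088, 0.1362]
orientation: [0.001, 1.572, 0.001]
ft_force: [0.1, -0.8, -2.4]
opening: 0.0133
```

Emit:
drive_tool(
  rows=[
    [1, [0.4, 0, 0], 0],
    [1, [0.4, 0, 0], 0],
    [1, [0, 0, 0], 0],
  ],
)

```text
time: 38.85
position: [0.4946, -0.3088, 0.1286]
orientation: [0.0, 1.571, 0.0]
ft_force: [-0.4, -0.6, -2.2]
opening: 0.0137
```

Emit:
drive_tool(
  rows=[
    [1, [0.2, 0, 0], 0],
    [1, [0.1, 0, 0], 0],
    [1, [0, 0, 0], 0],
  ],
)

```text
time: 39.22
position: [0.4949, -0.3089, 0.126]
orientation: [-0.0, 1.571, -0.0]
ft_force: [-0.3, 0.2, -1.4]
opening: 0.0134
```

Emit:
drive_tool(
  rows=[
    [1, [0.15, 0, 0], 0],
    [1, [0, 0, 0], 0],
  ],
)

```text
time: 39.48
position: [0.4952, -0.3091, 0.1253]
orientation: [-0.001, 1.57, -0.0]
ft_force: [-0.8, 0.4, 3.8]
opening: 0.0134
```

The lip met the rim at TCP z 0.1255, the predicted height. Release and rise.

Emit:
drive_tool(
  rows=[
    [0.85, [0, 0, 0], 0],
    [0.7, [0, 0, 0], 0],
    [0.5, [0, 0, 0], 0],
    [0.2, [0, 0, 0], 0],
    [0, [0, 0, 0], 0],
    [0, [0, 0, 0], 0],
    [0, [-1.5, 0, 0], 0],
    [0, [-3, 0, 0], 0],
    [0, [-4, 0, 0], 0],
    [0, [-4, 0, 0], 0],
    [0, [0, 5, 0], 0],
    [0, [0, 5, 0], 0],
    [0, [0, 5, 0], 0],
    [0, [0, 5, 0], 0],
    [0, [0, 0, 0], 0],
    [0, [0, 0, 0], 0],
  ],
)

```text
time: 41.48
position: [0.4951, -0.1095, 0.2503]
orientation: [-0.001, 1.57, -0.001]
ft_force: [0.8, -0.2, -0.1]
opening: 0.0854
```

```bash
python3 - <<'E'
from h import *
C=shoot(); o=bot.get_obs(); print(o["time"],o["position"],np.round(o["ft_force"],2))
x,M=fitup(C,np.array([.495,-.309,.143]),np.pi/2,gate=14)
for n in ("gauge_nose","lip_tip","lip_bend"): print(n,np.round(x[:3]+M@np.array(GP[n]),4))
for c in C: print(c,circ(C[c],.495,-.327,[(.05,.12,1),(.047,.12,1)],.012))
p=proj(C["side"],[.495,-.30,.13])[0].astype(int); q=proj(C["top"],[.495,-.31,.13])[0].astype(int)
im=np.zeros((600,800,3),np.uint8)
im[:,:400]=cv2.resize(C["side"]["image"][p[1]-39:p[1]+39,p[0]-26:p[0]+26],(400,600),interpolation=cv2.INTER_CUBIC)
im[:,400:]=cv2.resize(C["top"]["image"][q[1]-45:q[1]+45,q[0]-30:q[0]+30],(400,600),interpolation=cv2.INTER_CUBIC)
save(im,"e1.png")
E
```

```text
42.275 [ 0.4949306  -0.10889425  0.24951305] [ 0.11  0.14 -0.9 ]
gauge [ 0.495 -0.317  0.138  1.319  0.004 -0.01 ] 2.2 9
top gauge_grip [419. 206.] [ 0.5 -0.1]
top lock_paddle [420. 206.] [-3.6 -2.6]
top free_paddle [433. 206.] [-2.   0.2]
top free_paddle [419. 204.] [11.2  2.4]
side gauge_grip [275. 140.] [0.2 0.3]
side lip_bend [274. 150.] [-1.5 -0.2]
side lip_tip [270. 158.] [ 1.8 -0.2]
side lock_paddle [276. 135.] [-2.3  0.8]
side free_paddle [275. 130.] [1.2 0.1]
gauge_nose [ 0.4957 -0.3169  0.0221]
lip_tip [ 0.5046 -0.2799  0.0893]
lip_bend [ 0.5023 -0.2882  0.1153]
top [21.5979  0.495  -0.328 ]
side [25.1963  0.493  -0.3305]
```

View pics/e1.png

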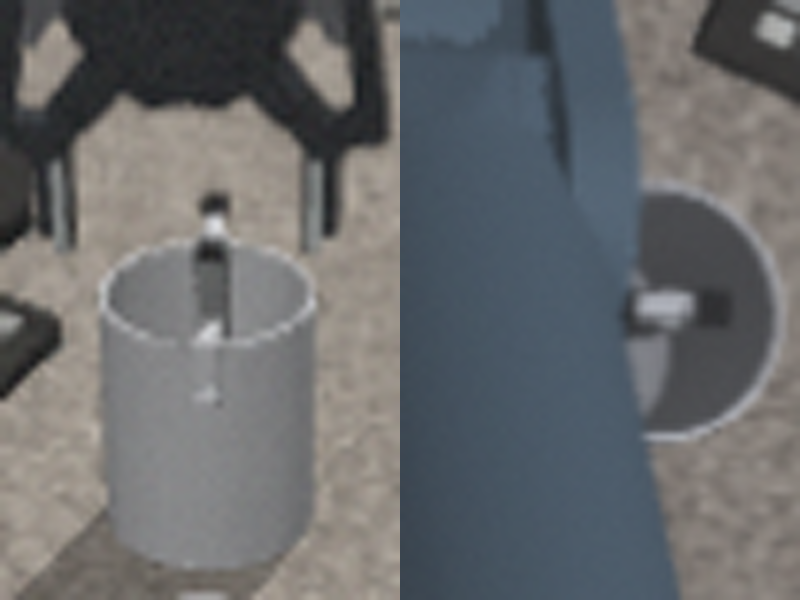

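The side view shows the gauge hanging upright on the beaker's near rim. The tongue is outside (tip at crop (207,398)), the rocker still has the free paddle up, the beaker stands upright and the gripper is clear.

```bash
python3 -c "
from cell import bot
print(bot.job_done())"
```

```text
the job is handed in; nothing more can be done
None
```

The wide sleeve has been measured, and the gauge now hangs upright by its lip on the beaker rim, still locked. I handed the job in at about 42 s of the 64 s allowed, and no verdict was reported.

**What I did:**
1. I took the grey gauge off the rest. Since the tool can't tilt, I turned the gauge upright by pivoting its nose against the outer wall of the wide sleeve.
2. I seated it in the wide sleeve.
3. I pressed the release paddle down to its stop at about 10 N, then the lock paddle down to its stop at about 20 N.
4. I drew the gauge out and hooked it over the beaker rim.

**Last checks:**
- **Hanging:** the lip met the rim at the predicted height, with the tongue outside and its tip about 30 mm below the rim. The gauge's tilt is near zero.
- **Nose height:** the nose came out at about 22 mm above the bench. Its x–y position puts it inside the beaker.
- **Locked:** the free paddle still stands up.
- **Beaker:** it is upright and within about 3 mm of where it started.
- **Robot:** the gripper is clear of everything.

**Not certain:**
- I couldn't measure how far the plungers stand out. I judged it from the rocker flipping and the plunger end seen on the drawn-out nose.
- In the last fit, the gauge's position differs from where I released it by about 8 mm in y and 5 mm in height. The top camera was partly blocked by the arm, and the side picture agrees with a proper hang.
- I didn't measure the bystanders again. I felt no contact with any of them.

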